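Clamp the chair leg in its jig

TASK

The blue chair leg lies loose in its jig. With a finger, push the steel clamp strap round over the leg until it meets its stop, and only then push the red cam lever fully down so that the pad holds the leg. Only push: grip and lift nothing, leave the leg lying where it is in its cradles and do not disturb the other things on the bench; finish with the robot clear.

Things in the scene. Friction and masses are not known exactly. Their poses are not given: they have to be found in the camera images.
- jig: Fixed clamping jig: a plywood board 210 (x) x 260 (y) x 18 mm high with two notched wooden cradles (tops 52 mm high) that carry the leg along the jig's y axis, a steel pivot post on the robot's side of the leg, and a brass stop pin beyond the leg (14 mm thick, 92 mm tall, at x +40, y -22 mm). Origin: on the bench surface, midway between the cradles, under the leg's centre line; x points away from the robot across the leg, y along the leg to the left, z up
- strap_pivot (a point): The strap's upright pivot axis, at the strap's mid-thickness: 50 mm from the jig's origin towards the jig's -x, 87 mm above the bench
- clamp_strap (a joint): Angle of the steel clamp strap about its upright pivot (rad), clockwise seen from above as it grows: 0 = open, pointing along the jig's +y beside the leg; 1.571 = hard stop, pointing along the jig's +x across the leg. The strap is a flat bar 30 mm wide and 10 mm thick (82 to 92 mm above the bench), reaching 158 mm from the pivot; it stays where it is left and takes about 1 N at its end to swing. The top of the leg is 16 mm below it
- strap_end (a point): Top of the strap's upturned end, 154 mm from the pivot along the strap and 36 mm above the strap's underside: an upright steel tab 30 mm wide, 8 mm thick, reaching from the strap to 118 mm above the bench; push its side edge or the strap's side edge beneath it
- cam_lever (a joint): Angle of the red-tipped cam lever that rides on the strap (rad): 0 = raised, 54 degrees above level; it grows as the lever is pushed down; 0.85 = fully down (hard stop), nearly level, lying back along the strap above the pivot. It stays where it is left and takes about 3 to 8 N downwards on its handle. Its cam lowers the clamp pad by 10 mm, which presses on the leg with a spring of about 12 N when the strap is across the leg and the lever fully down
- lever_hinge (a point): Level hinge axis of the cam lever, across the strap, 85 mm along the strap from the pivot and 104 mm above the bench
- lever_tip (a point): Point in the middle of the red handle's thickness, 110 mm from the lever's hinge. From the hinge the lever rises back towards the strap's pivot. The red handle is 26 mm wide, 13 mm thick and covers 65 to 115 mm from the hinge; about 193 mm above the bench when raised, 115 mm when fully down
- clamp_pad: Round black rubber pad, 26 mm across, under the strap 50 mm from the pivot; origin 6 mm above its underside. Raised it hangs 4 to 6 mm clear of the leg; the cam lever drives it down onto the leg
- chair_leg: Blue painted chair leg, loose in the cradles: 36 x 36 mm section, 380 mm long along its y axis, with a pale round tenon at its left end; origin: centre of its underside, 30 mm above the bench; its top is 66 mm above the bench. It sits 1.5 mm loose on each side in the cradles
- glue_bottle: small white glue bottle with an orange cap, 38 mm across and 105 mm tall, standing on the jig's board at its far right corner; origin: centre of its underside. Leave it alone
- oak_wedge: dark oak block, 30 x 45 x 22 mm high, lying on the jig's board at its near right corner; origin: centre of its underside. Leave it alone
- screw_jar: glass jar with a brass lid, 68 mm across and 85 mm tall, on the bench; origin: centre of its underside. Leave it alone
- paint_tin: paint tin with a blue band, 80 mm across and 95 mm tall, on the bench; origin: centre of its underside. Leave it alone
- tape_roll: yellow roll of tape lying flat, 96 mm across and 30 mm high, on the bench; origin: centre of its underside. Leave it alone
- spirit_level: yellow spirit level lying flat, 50 x 230 x 22 mm high, on the bench; origin: centre of its underside. Leave it alone
- claw_hammer: hammer lying on the bench, about 260 mm long; origin: near the middle of its length, at its underside. Leave it alone

How it is judged:
By the outcome, as a careful person would: the job done as asked, in the order asked, and still so for the second after the job is handed in, with the robot touching nothing.
It also fails if it takes over 43 s, if anything falls off the work surface, if the arm or the gripper's body presses on something with over 40 N, if the wrist force passes 120 N, or if a joint passes its speed limit or range.

ROBOT

A 6-joint arm with a two-finger parallel gripper is mounted at the origin on the work surface. World frame = base frame: x ahead of the robot, y to its left, z up, the work surface at z = 0. Lengths are in m, angles in rad, forces in N, time in s.
With the tool pointing down it reaches from about 0.3 to 0.95 m from the base axis. Payload 3.1 kg.
Tool frame: the origin (TCP) lies midway between the tips of the shut fingers; the grasp point (between the pads) lies robot.grip_point_offset behind it (robot.grip_point_offset is the distance from the TCP to the grasp point, in m); z points along the fingers, y is the line along which they close (so a half turn about z gives the same grasp; the last joint's range is limited). The gripper opens to 85 mm and grips with 20 to 120 N. Pads are 22 mm wide; open, the fingers measure 114 mm over their backs; the gripper's body (76 mm by 85 mm) begins 54 mm behind the grasp point. The pads swing forward as they close: fully open they stand 13 mm farther back than shut.
Start: joints at [-1.173, 0.308, 1.634, -0, 1.2, -0.07], TCP at [0.282, -0.558, 0.231] pointing down, gripper open.
Joint ranges: [-3.06, 3.06], [-0.79, 1.96], [0.05, 2.63], [-1.19, 4.34], [0.05, 2.64], [-2.94, 2.94]. Speed limits (rad/s): [2.79, 2.79, 3.14, 3.14, 3.14, 3.14].

INTERFACE

Orientations are given as a unit quaternion [w, x, y, z].
In Python, from workcell import robot gives the robot as it stands.
- The arm moves only by the tool jog_arm, never from a script. Its argument "targets" is a list that holds one entry, the list of rows, each a list of 5 numbers: the shift along the tool's x, y, z in m, then the turn about the tool's z in rad, then the opening in per cent of the stroke, from 0 (shut) to 100 (fully open). A call has 1 to 8 rows; each row shifts and turns the commanded pose from where the row before left it, along the tool's axes as they then stand; what a row does not reach is not made up. A row lasts 1/10 s, in which the tool goes at most 50 mm and 8.59 degrees, less where a joint would pass 70% of its speed; a pose out of reach is approached as far as the arm can. A call with a gripper value outside its range is refused whole. The fingers move at their own pace and stop on an object; "newtons" is the grip in N (left out, the last holds). Time passes only in rows, so rows that do not move let the fingers close. It gives the time, the measured TCP pose, the force, the opening and the grip force at its end, in the units of the state.
- robot.sense(): the state, without advancing time (a new reading comes with each control period).
- robot.read_camera(name): name is "scene" or "top"; returns a dict with "img" (420x560x3 uint8, red, green, blue), "fx", "fy", "cx", "cy" (pixels), "dist_coeffs" ([k1, k2, p1, p2, k3] as OpenCV has them; the pictures are not rectified), "eye" and "attitude" of the camera in the world. Camera axes: x right, y down, z forward; pixel columns grow to the right and rows downward; lengths in m; the calibration is good to about 2 mm. A picture is of the moment at which its call begins. There is no depth.
- robot.finish_job(): hands the job in; it is judged then, once.
The state is a dict: "time": time; "joint_pos": joint angles; "qvel": joint speeds; "joint_efforts": joint torques, N m; "ee_pos": TCP position; "eef_rot": TCP orientation; "wrist_force": force on the tool from outside, world axes, zero at the start; "torque": the same for the moment, N m; "gripper_width": opening from 0.0 (shut) to 1.0 (fully open); "grasp_force": force on a finger pad.
Only numpy, scipy, OpenCV 4.12 (cv2) and the standard library are available. Lean on these libraries where they do the work, as an engineer would, in place of code of your own. Each camera call takes 0.05 s, during which the arm holds its last target. There are 200 camera calls.

## Working session

There is one attempt and no reset: what is moved stays moved. The work goes in short steps, Python scripts to look and compute and a tool call to move; the robot and the scene stay as the last step left them, time stands still between calls to the robot, and variables do not carry over. Pictures are saved under pics/ and viewed, at most 10 in all, crops included, and the job is handed in when it is done.

Besides the shell and the picture viewer there is one more tool, called after "Request:" in YAML: its name, and indented under it one key for each argument. jog_arm: Moves the arm, as the interface text tells. Its arguments: {"type":"object","properties":{"targets":{"type":"array"},"newtons":{"type":"number"}},"required":["targets"]}

```bash
mkdir -p pics; cat > h.py <<'E'
import numpy as np, cv2
from workcell import robot
def cam(n):
    c=robot.read_camera(n); return c
def save(c,f): cv2.imwrite('pics/'+f,cv2.cvtColor(c['img'],cv2.COLOR_RGB2BGR))
E
python3 - <<'E'
from h import *
s=robot.sense(); print(s['time'],s['ee_pos'],s['eef_rot'],robot.grip_point_offset)
for n in('top','scene'):
    c=cam(n); save(c,n+'0.png'); print({k:v for k,v in c.items() if k!='img'})
E
```

```text
0.0 [ 0.28150652 -0.55710807  0.23006614] [-1.10406508e-03  9.72766002e-01  2.31786665e-01 -1.69642990e-04] 0.0187
{'fx': 462.5576863420058, 'fy': 462.5576863420058, 'cx': 277.5247892892569, 'cy': 204.93228277067973, 'dist_coeffs': array([0.04441895, 0.        , 0.        , 0.        , 0.        ]), 'eye': array([ 0.27421256, -0.02142245,  1.43936908]), 'attitude': array([ 0.06485486, -0.6939919 ,  0.71369285, -0.06936577])}
{'fx': 512.641923836932, 'fy': 512.641923836932, 'cx': 272.0104701536547, 'cy': 205.9450150198032, 'dist_coeffs': array([-0.06802066,  0.        ,  0.        ,  0.        ,  0.        ]), 'eye': array([ 1.33252511, -0.20157165,  1.27544347]), 'attitude': array([-0.24464331,  0.72840814,  0.60894297, -0.1968748 ])}
```

View pics/top0.png

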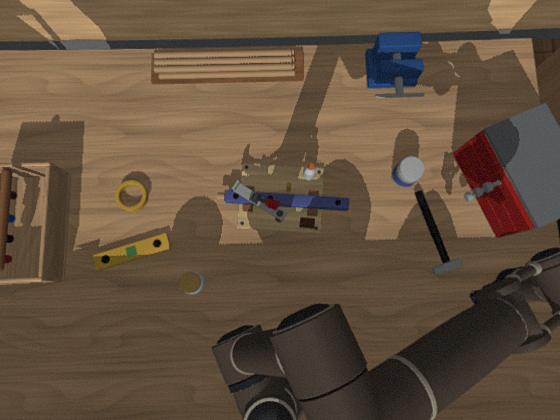

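View pics/scene0.png

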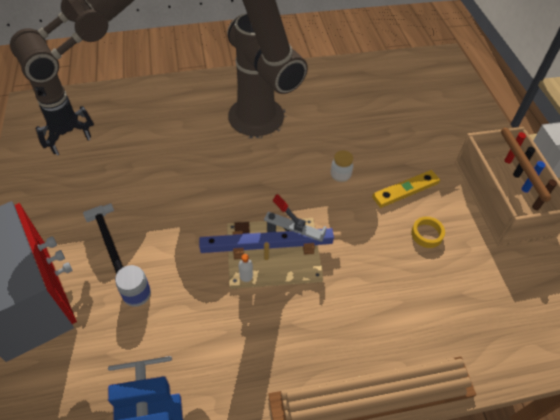

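The top view shows the jig at about px (280,200) with the strap already partly swung, and the scene view shows it at about (275,245). I'll enlarge both crops.

```bash
cat >> h.py <<'E'
from scipy.spatial.transform import Rotation as R
from scipy.optimize import least_squares
def proj(c,P):
    q=c['attitude']; M=R.from_quat([q[1],q[2],q[3],q[0]]).as_matrix().T
    K=np.array([[c['fx'],0,c['cx']],[0,c['fy'],c['cy']],[0,0,1]])
    P=np.atleast_2d(np.asarray(P,float))
    return cv2.projectPoints(P,cv2.Rodrigues(M)[0],-M@c['eye'],K,c['dist_coeffs'])[0][:,0]
def back(c,uv,z):
    return least_squares(lambda p:(proj(c,[p[0],p[1],z])[0]-uv),[.5,0.]).x
def crop(c,u,v,w,h,s):
    return cv2.resize(c['img'][v:v+h,u:u+w,::-1],None,fx=s,fy=s,interpolation=cv2.INTER_CUBIC)
E
python3 - <<'E'
from h import *
s=robot.sense()
T=cam('top');S=cam('scene')
print(proj(T,s['ee_pos']),proj(S,s['ee_pos']))
a=crop(T,215,150,145,90,5.5);b=crop(S,195,185,145,110,5.4)
cv2.imwrite('pics/t1.png',a);cv2.imwrite('pics/s1.png',b)
E
```

```text
[[485.317944   285.91520651]] [[ 74.09389408 149.0037278 ]]
```

View pics/t1.png

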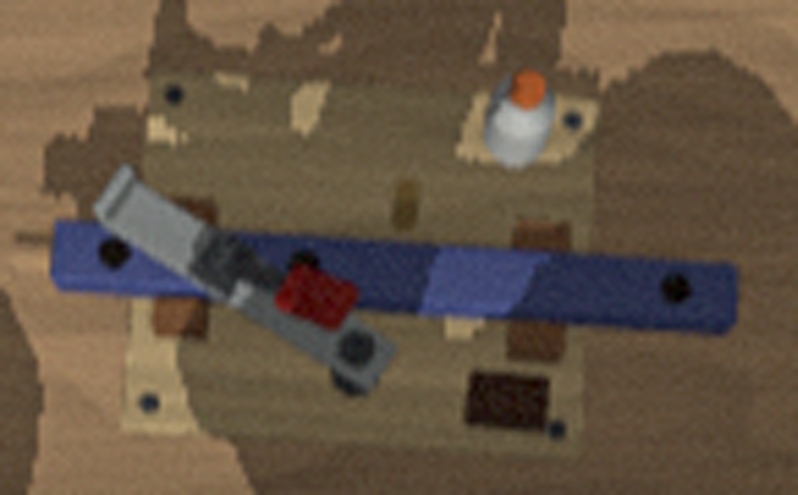

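View pics/s1.png

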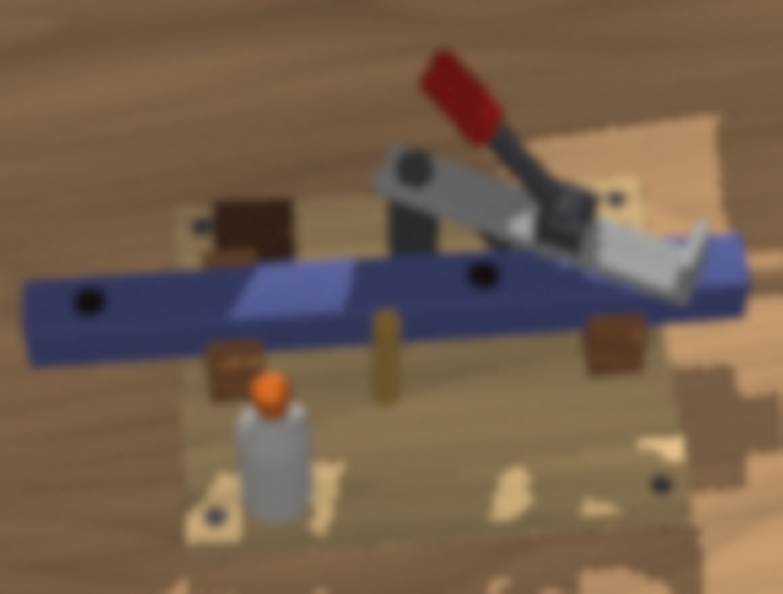

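Top crop: pivot bolt at (356,348), strap tab at (115,190), board corners at about (122,435), (578,455), (598,95) and (150,75). Scene crop: pivot at (413,168), lever tip at (440,65), tab at (705,230). The strap is about half open over the leg. Next I'll fit the jig pose and strap angle.

```bash
cat >> h.py <<'E'
def jw(p,P): # jig->world
    c,s=np.cos(p[2]),np.sin(p[2]); x,y,z=P
    return [p[0]+c*x-s*y,p[1]+s*x+c*y,z]
def sp(th,r,z,lat=0): # strap coords -> jig; lat: + toward decreasing th side
    d=np.array([np.sin(th),np.cos(th)]); n=np.array([-d[1],d[0]])
    q=np.array([-.05,0])+r*d+lat*n
    return [q[0],q[1],z]
E
python3 - <<'E'
from h import *
T=cam('top');S=cam('scene')
t=lambda u,v:np.array([215+(u+.5)/5.5-.5,150+(v+.5)/5.5-.5])
s=lambda u,v:np.array([195+(u+.5)/5.4-.5,185+(v+.5)/5.4-.5])
b={'NL':(-.105,.13,.018),'NR':(-.105,-.13,.018),'FR':(.105,-.13,.018),'FL':(.105,.13,.018)}
obs=[(T,t(122,435),b['NL']),(T,t(578,455),b['NR']),(T,t(598,93),b['FR']),(T,t(150,75),b['FL']),
(T,t(356,348),(-.05,0,.097)),(S,s(413,168),(-.05,0,.097)),(S,s(185,545),b['FR']),(S,s(688,525),b['FL']),(S,s(175,205),b['NR']),(S,s(638,178),b['NL']),
(S,s(387,315),(.04,-.022,.092)),(T,t(407,183),(.04,-.022,.092))]
so=[(T,t(127,165),lambda th:sp(th,.158,.118,.015)),(T,t(98,208),lambda th:sp(th,.158,.09,-.015)) ,(S,s(705,230),lambda th:sp(th,.154,.118)),(T,t(318,298),lambda th:sp(th,.085-.09*np.cos(.94),.104+.09*np.sin(.94)))]
def f(p): return np.concatenate([proj(c,jw(p,P))[0]-u for c,u,P in obs]+[proj(c,jw(p,g(p[3])))[0]-u for c,u,g in so])
r=least_squares(f,[.5,-.03,0,.8],loss='soft_l1'); p=r.x
print(p); print(f(p).reshape(-1,2).round(1).tolist())
np.save('p.npy',p)
for th in (p[3],1.571):
  print(th,'end',jw(p,sp(th,.154,.118)),'tipR',jw(p,sp(th,.085-.11*np.cos(.94),.193)),'hinge',jw(p,sp(th,.085,.104)),'tipD',jw(p,sp(th,-.024,.115)))
print('pivot',jw(p,sp(0,0,.087)),'bottle ~',back(T,t(515,140),.05))
print(robot.sense()['time'])
E
```

```text
[ 0.56815317 -0.04491123 -0.09335666  0.36246204]
[[-0.2, 0.2], [0.8, 2.0], [0.3, 2.2], [0.1, 0.3], [0.6, -3.3], [0.3, 3.2], [0.0, -0.9], [0.6, -4.1], [-0.9, -0.6], [-0.3, -1.3], [-0.0, 4.6], [0.5, -2.0], [-9.1, 11.2], [1.5, -3.5], [0.5, 0.1], [-2.7, -4.0]]
0.3624620392500677 end [np.float64(0.5861613208940435), np.float64(0.09802657456604474), 0.118] tipR [np.float64(0.5272291301045322), np.float64(-0.022181424642862792), 0.193] hinge [np.float64(0.5557876883775748), np.float64(0.036071409747003985), 0.104] tipD [np.float64(0.5078061529530081), np.float64(-0.06179979264829234), 0.115]
1.571 end [np.float64(0.6716973639494445), np.float64(-0.05463745013891211), 0.118] tipR [np.float64(0.5384062010812912), np.float64(-0.042130168807002086), 0.193] hinge [np.float64(0.6029991407133479), np.float64(-0.048191201291446245), 0.104] tipD [np.float64(0.4944758605287897), np.float64(-0.038007996590376986), 0.115]
pivot [np.float64(0.5183708946978668), np.float64(-0.04025017010253903), 0.087] bottle ~ [ 0.63300886 -0.1318678 ]
0.3
```

```bash
cat > fit.py <<'E'
from h import *
T=cam('top');S=cam('scene')
t=lambda u,v:np.array([215+(u+.5)/5.5-.5,150+(v+.5)/5.5-.5])
s=lambda u,v:np.array([195+(u+.5)/5.4-.5,185+(v+.5)/5.4-.5])
b={'NL':(-.105,.13,.018),'NR':(-.105,-.13,.018),'FR':(.105,-.13,.018),'FL':(.105,.13,.018)}
obs=[(T,t(122,435),b['NL']),(T,t(578,455),b['NR']),(T,t(598,93),b['FR']),(T,t(150,75),b['FL']),
(T,t(356,348),(-.05,0,.097)),(S,s(413,168),(-.05,0,.097)),(S,s(185,545),b['FR']),(S,s(688,525),b['FL']),(S,s(175,205),b['NR']),(S,s(638,178),b['NL']),
(S,s(387,315),(.04,-.022,.092)),(T,t(407,183),(.04,-.022,.092))]
so=[(T,t(127,165),lambda th:sp(th,.156,.118,-.015)),(T,t(98,208),lambda th:sp(th,.158,.118,.015)) ,(S,s(705,230),lambda th:sp(th,.154,.118)),(T,t(318,298),lambda th:sp(th,.085-.09*np.cos(.94),.104+.09*np.sin(.94)))]
def f(p): return np.concatenate([proj(c,jw(p,P))[0]-u for c,u,P in obs]+[proj(c,jw(p,g(p[3])))[0]-u for c,u,g in so])
r=least_squares(f,[.5,-.03,0,.8],loss='soft_l1'); p=r.x
print(p); print(f(p).reshape(-1,2).round(1).tolist())
np.save('p.npy',p)
for th in (p[3],1.571):
  for n,P in dict(end=sp(th,.154,.118),tipR=sp(th,.085-.11*np.cos(.94),.193),hinge=sp(th,.085,.104),tipD=sp(th,-.024,.115)).items(): print(round(th,3),n,np.round(jw(p,P),4))
print('pivot',np.round(jw(p,sp(0,0,.087)),4),'bottle ~',back(T,t(515,140),.05))
E
python3 fit.py
```

```text
[ 0.56760813 -0.04504772 -0.09291723  0.42720181]
[[-0.1, 0.3], [0.9, 2.1], [0.3, 2.4], [0.2, 0.5], [0.6, -3.1], [0.2, 3.0], [-0.0, -1.1], [0.6, -4.3], [-1.0, -0.7], [-0.4, -1.5], [-0.1, 4.4], [0.6, -1.9], [-2.1, -0.3], [-2.4, 0.4], [-0.4, 2.8], [-2.3, -4.5]]
0.427 end [0.5944 0.0932 0.118 ]
0.427 tipR [ 0.5278 -0.0229  0.193 ]
0.427 hinge [0.5601 0.0334 0.104 ]
0.427 tipD [ 0.5059 -0.0612  0.115 ]
1.571 end [ 0.6712 -0.0547  0.118 ]
1.571 tipR [ 0.5379 -0.0423  0.193 ]
1.571 hinge [ 0.6025 -0.0483  0.104 ]
1.571 tipD [ 0.4939 -0.0382  0.115 ]
pivot [ 0.5178 -0.0404  0.087 ] bottle ~ [ 0.63300886 -0.1318678 ]
```

```bash
cat > bp.py <<'E'
import fit
from fit import *
print('---')
for c,u,P in obs: print('T' if c is T else 'S',P,back(c,u,P[2]).round(4))
for c,u,z in [(T,t(50,222),.066),(T,t(738,262),.066),(T,t(737,330),.066),(T,t(55,290),.066),(S,s(25,285),.066),(S,s(742,235),.066),(S,s(25,325),.066),(S,s(748,280),.066)]: print('leg',back(c,u,z).round(4))
E
python3 bp.py | sed '1,/---/d'
```

```text
T (-0.105, 0.13, 0.018) [0.4762 0.0938]
T (-0.105, -0.13, 0.018) [ 0.4577 -0.1624]
T (0.105, -0.13, 0.018) [ 0.6679 -0.1835]
T (0.105, 0.13, 0.018) [0.6858 0.0751]
T (-0.05, 0, 0.097) [ 0.5084 -0.0383]
S (-0.05, 0, 0.097) [ 0.5074 -0.0392]
S (0.105, -0.13, 0.018) [ 0.6634 -0.1846]
S (0.105, 0.13, 0.018) [0.6971 0.0699]
S (-0.105, -0.13, 0.018) [ 0.4541 -0.1623]
S (-0.105, 0.13, 0.018) [0.4806 0.094 ]
S (0.04, -0.022, 0.092) [ 0.5915 -0.0678]
T (0.04, -0.022, 0.092) [ 0.5997 -0.0688]
leg [0.5892 0.1283]
leg [ 0.5562 -0.2506]
leg [ 0.5181 -0.2479]
leg [0.5508 0.1258]
leg [ 0.5244 -0.2472]
leg [0.5587 0.1286]
leg [ 0.5489 -0.2497]
leg [0.5868 0.1246]
```

The board isn't centred on the jig origin: leg, pivot and pin all agree on an origin near x=0.556. I'll refit with the board offset left free.

```bash
python3 - <<'E'
import re
a=open('fit.py').read()
a=a.replace("[proj(c,jw(p,P))[0]-u for c,u,P in obs]","[proj(c,jw(p,np.add(P,(p[4],p[5],0) if P[2]==.018 else 0)))[0]-u for c,u,P in obs]")
a=a.replace("[.5,-.03,0,.8]","[.5,-.03,0,.8,0,0]")
open('fit.py','w').write(a)
E
python3 fit.py
```

```text
[ 5.56819471e-01 -4.37089847e-02 -9.34373508e-02  4.98503816e-01
  1.55066858e-02  3.54496308e-04]
[[-0.2, -1.2], [0.7, 0.7], [0.2, 1.0], [0.1, -1.0], [0.3, 0.5], [0.0, -0.1], [0.3, 0.4], [1.0, -2.8], [-0.7, 0.5], [0.1, -0.2], [-0.3, 1.0], [0.2, 1.6], [-0.2, 0.3], [-1.2, 0.5], [-2.2, 2.6], [-2.3, -1.4]]
0.499 end [0.593  0.0888 0.118 ]
0.499 tipR [ 0.5183 -0.0223  0.193 ]
0.499 hinge [0.5545 0.0315 0.104 ]
0.499 tipD [ 0.4936 -0.059   0.115 ]
1.571 end [ 0.6604 -0.0534  0.118 ]
1.571 tipR [ 0.5271 -0.0409  0.193 ]
1.571 hinge [ 0.5917 -0.047   0.104 ]
1.571 tipD [ 0.4831 -0.0368  0.115 ]
pivot [ 0.507 -0.039  0.087] bottle ~ [ 0.63300886 -0.1318678 ]
```

Request:
jog_arm:
  targets:
    - [[0.03,-0.026,-0.005,0,0],[0.03,-0.026,-0.005,0,0],[0.03,-0.026,-0.005,0,0],[0.03,-0.026,-0.005,0,0],[0.03,-0.026,-0.005,0,0],[0.03,-0.026,-0.005,0,0],[0.03,-0.026,0,0,0],[0.03,-0.026,0,0,0]]

```text
time: 1.4
ee_pos: [0.4028, -0.2627, 0.2619]
eef_rot: [0.001, 0.973, 0.232, 0.0]
wrist_force: [0.3, 0.5, 1.4]
gripper_width: -0.0
grasp_force: 0.0
```

Request:
jog_arm:
  targets:
    - [[0.037,-0.033,0,0,0],[0.037,-0.033,0,0,0],[0.037,-0.033,0,0,0],[0.037,-0.033,0,0,0],[0.037,-0.033,0,0,0],[0.037,-0.033,0,0,0],[0.037,-0.033,0,0,0],[0.037,-0.032,0,0,0]]

```text
time: 2.2
ee_pos: [0.5483, 0.1064, 0.2616]
eef_rot: [0.0, 0.973, 0.232, 0.0]
wrist_force: [1.5, -1.0, 0.6]
gripper_width: 0.002
grasp_force: 0.0
```

Request:
jog_arm:
  targets:
    - [[0,0,0.03,-0.13,0],[0,0,0.04,-0.13,0],[0,0,0.04,-0.13,0],[0,0,0.03,-0.12,0],[0,0,0,0,0],[0,0,0,0,0]]

```text
time: 2.8
ee_pos: [0.5479, 0.1042, 0.1214]
eef_rot: [-0.0, 0.883, 0.469, -0.0]
wrist_force: [-0.5, 0.4, -0.2]
gripper_width: 0.001
grasp_force: 0.0
```

```bash
python3 - <<'E'
from h import *
s=robot.sense();print(s['time'],s['ee_pos'],s['eef_rot'],s['wrist_force'])
T=cam('top');S=cam('scene')
a=crop(T,215,130,120,100,5);b=crop(S,225,165,120,100,5);print(proj(T,s['ee_pos']),proj(S,s['ee_pos']))
cv2.imwrite('pics/b2.png',cv2.resize(np.vstack([a,b]),None,fx=.6,fy=.6))
E
```

```text
2.8 [0.54788283 0.10423544 0.12143756] [-1.22284177e-04  8.83442256e-01  4.68539958e-01 -2.70932135e-04] [-0.47838387  0.42734083 -0.15957525]
[[229.94813067 199.39238826]] [[324.64042639 214.99043997]]
```

View pics/b2.png

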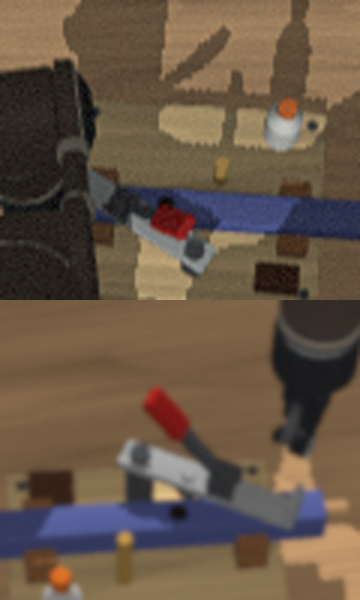

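The shut fingers (bottom crop, about (290,440)) stand on the open side of the strap, clear of it. Next: descend and make contact.

Request:
jog_arm:
  targets:
    - [[0,0,0.017,0,0],[0,0,0.017,0,0],[0,0,0,0,0],[0,0.007,0,0,0],[0,0.007,0,0,0],[0,0,0,0,0]]

```text
time: 3.5
ee_pos: [0.5622, 0.0959, 0.0892]
eef_rot: [0.001, 0.883, 0.469, 0.002]
wrist_force: [0.9, 0.8, 0.9]
gripper_width: -0.001
grasp_force: 0.0
```

Request:
jog_arm:
  targets:
    - [[0,0.01,0,0,0],[0,0.01,-0.001,0.06,0],[-0.0005,0.0115,0,0.08,0],[-0.0005,0.0115,0,0.08,0],[-0.0005,0.0115,0,0.08,0],[-0.0005,0.0115,0,0.08,0],[-0.0005,0.0115,0,0.08,0],[0,0,0,0,0]]

```text
time: 4.3
ee_pos: [0.6151, 0.0407, 0.0888]
eef_rot: [0.0, 0.967, 0.255, 0.001]
wrist_force: [-0.8, -0.6, 0.0]
gripper_width: 0.001
grasp_force: 0.0
```

```bash
python3 - <<'E'
from h import *
s=robot.sense();print(s['time'],s['ee_pos'],s['eef_rot'],s['wrist_force'])
p=np.load('p.npy'); piv=np.array([.507,-.039]); a=2*np.arctan2(s['eef_rot'][2],s['eef_rot'][1]); e=s['ee_pos'][:2]-piv
print('tool ang',a,'r',e@[np.cos(a),np.sin(a)],'lat',e@[-np.sin(a),np.cos(a)],'end ang',-.0934)
T=cam('top');S=cam('scene')
cv2.imwrite('pics/b3.png',np.hstack([crop(T,215,130,100,100,4),crop(S,225,165,100,100,4)]))
E
```

```text
4.3 [0.61506288 0.04072524 0.0887532 ] [4.06523796e-04 9.66833773e-01 2.55404785e-01 8.28833444e-04] [-0.84352121 -0.55463747  0.04655396]
tool ang 0.5165329253392128 r 0.13333841124696816 lat 0.01595518079117899 end ang -0.0934
```

View pics/b3.png

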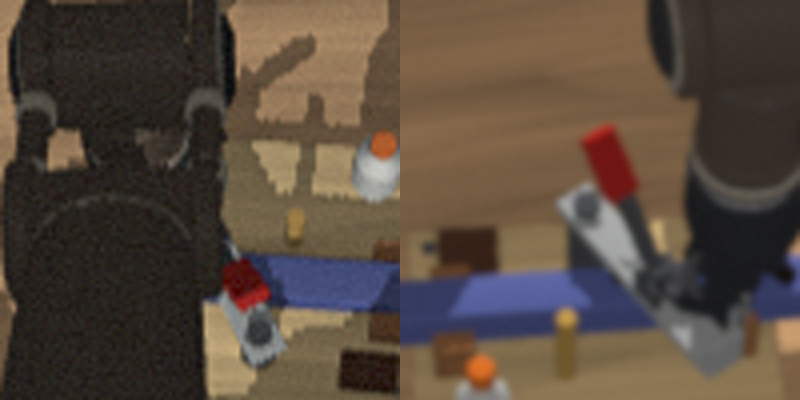

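Request:
jog_arm:
  targets:
    - [[0,0.01,0,0.1,0],[0,0.01,0,0.1,0],[0,0.01,0,0.1,0],[0,0.01,0,0.1,0],[0,0.008,0,0.1,0],[0,0.006,0,0.1,0],[0,0.004,0,0,0],[0,0,0,0,0]]

```text
time: 5.2
ee_pos: [0.6282, -0.0131, 0.0883]
eef_rot: [0.0, 0.999, -0.04, -0.0]
wrist_force: [-0.0, -0.1, 0.0]
gripper_width: -0.001
grasp_force: 0.0
```

Request:
jog_arm:
  targets:
    - [[0,0.003,0,0,0],[0,0.003,0,0,0],[0,0,0,0,0]]

```text
time: 5.5
ee_pos: [0.628, -0.0192, 0.0883]
eef_rot: [0.0, 0.999, -0.041, -0.0]
wrist_force: [0.8, 0.1, 0.4]
gripper_width: -0.001
grasp_force: 0.2
```

Request:
jog_arm:
  targets:
    - [[0,0.003,0,0,0],[0,0.002,0,0,0],[0,0.002,0,0,0],[0,0,0,0,0]]

```text
time: 5.9
ee_pos: [0.6274, -0.0264, 0.0883]
eef_rot: [0.0, 0.999, -0.041, -0.0]
wrist_force: [0.2, 0.9, -0.5]
gripper_width: 0.0
grasp_force: 0.1
```

Request:
jog_arm:
  targets:
    - [[0,0.002,0,0,0],[0,0.002,0,0,0],[0,0,0,0,0]]

```text
time: 6.2
ee_pos: [0.6273, -0.0274, 0.0883]
eef_rot: [-0.002, 0.999, -0.042, 0.0]
wrist_force: [1.4, 7.3, -0.7]
gripper_width: 0.001
grasp_force: 3.8
```

Request:
jog_arm:
  targets:
    - [[0,0.002,0,0,0],[0,0.002,0,0,0],[0,0,0,0,0]]

```text
time: 6.5
ee_pos: [0.6273, -0.0277, 0.0883]
eef_rot: [-0.005, 0.999, -0.043, 0.0]
wrist_force: [2.3, 17.0, 0.3]
gripper_width: 0.001
grasp_force: 8.2
```

The force rise to 17 N shows the strap is against its stop. I'll back off, go up and look.

Request:
jog_arm:
  targets:
    - [[0,-0.01,0,0,0],[0,-0.015,0,0,0],[0,-0.015,0,0,0],[0,0,-0.04,0,0],[0,0,-0.04,0,0],[0,-0.03,-0.04,0,0],[0,-0.04,-0.04,0,0],[0,-0.04,0,0,0]]

```text
time: 7.3
ee_pos: [0.643, 0.112, 0.2516]
eef_rot: [-0.001, 0.999, -0.042, 0.007]
wrist_force: [0.2, -0.1, 0.4]
gripper_width: 0.0
grasp_force: 0.0
```

Request:
jog_arm:
  targets:
    - [[0,-0.04,0,0,0],[0,-0.04,0,0,0],[0,0,0,0,0]]

```text
time: 7.6
ee_pos: [0.6448, 0.1962, 0.2436]
eef_rot: [-0.001, 0.999, -0.038, 0.0]
wrist_force: [-0.8, 0.2, 0.5]
gripper_width: -0.006
grasp_force: 0.0
```

```bash
python3 - <<'E'
from h import *
s=robot.sense();print(s['time'],s['ee_pos'],s['eef_rot'])
T=cam('top');S=cam('scene'); p=np.load('p.npy')
out=[]
for c,u,v in((T,235,150),(S,225,165)):
    out.append(crop(c,u,v,90,100,4.4))
    print([((proj(c,jw(p,P))[0]-[u,v]+.5)*4.4).round().tolist() for P in (sp(1.571,.154,.118),sp(1.571,.085-.11*np.cos(.94),.193),sp(1.571,0,.097),sp(1.571,.085-.065*np.cos(.94),.104+.065*np.sin(.94)))])
cv2.imwrite('pics/b4.png',np.hstack(out))
E
```

```text
7.6 [0.64479165 0.1962474  0.24363568] [-1.06060208e-03  9.99259801e-01 -3.84538050e-02  1.70916558e-04]
[[213.0, 51.0], [202.0, 223.0], [198.0, 281.0], [204.0, 194.0]]
[[228.0, 414.0], [209.0, 159.0], [205.0, 225.0], [213.0, 230.0]]
```

View pics/b4.png

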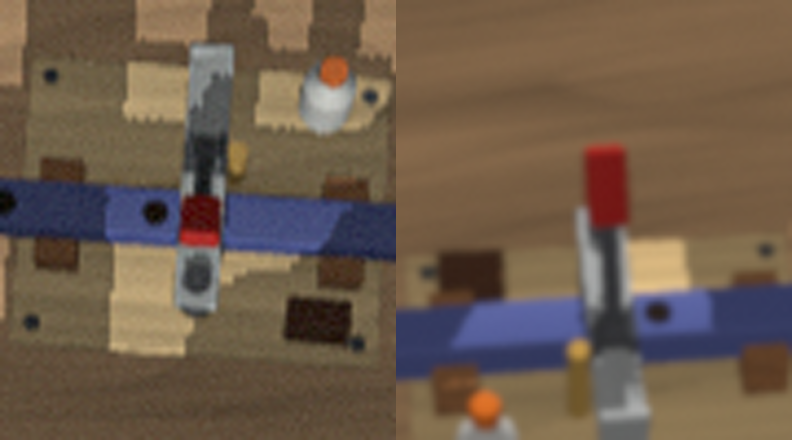

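Strap lies along +x against the brass pin, with the tab at (213,50) in the top crop and the lever handle at (201,220); both match the model. Next I'll go above the handle.

Request:
jog_arm:
  targets:
    - [[-0.012,0.041,0,0,0],[-0.012,0.041,0,0,0],[-0.012,0.041,0,0,0],[-0.012,0.041,0,0,0],[-0.012,0.041,0,0,0],[-0.013,0.041,0,0.01,0],[0,0,0,0,0],[0,0,0,0,0]]

```text
time: 8.5
ee_pos: [0.5517, -0.0503, 0.2438]
eef_rot: [-0.0, 0.999, -0.048, 0.0]
wrist_force: [0.5, 0.9, 0.7]
gripper_width: 0.001
grasp_force: 0.0
```

Request:
jog_arm:
  targets:
    - [[0.001,-0.007,0.02,0,0],[0,0,0.02,0,0],[0,0,0.014,0,0],[0,0,0,0,0],[0,0,0,0,0]]

```text
time: 9.0
ee_pos: [0.5542, -0.0412, 0.1895]
eef_rot: [-0.0, 0.999, -0.046, -0.0]
wrist_force: [-0.6, -0.1, -0.0]
gripper_width: 0.001
grasp_force: 0.0
```

Request:
jog_arm:
  targets:
    - [[-0.003,0.001,0.006,0,0],[-0.005,0,0.004,0,0],[-0.005,0,0.005,0,0],[-0.005,0,0.005,0,0],[-0.005,0,0.005,0,0],[-0.004,0,0.005,0,0],[-0.004,0,0.006,0,0],[0,0,0,0,0]]

```text
time: 9.8
ee_pos: [0.5217, -0.0397, 0.1524]
eef_rot: [-0.0, 0.999, -0.046, -0.001]
wrist_force: [-0.1, 0.9, -0.4]
gripper_width: -0.0
grasp_force: 0.0
```

```bash
python3 - <<'E'
from h import *
T=cam('top');S=cam('scene')
cv2.imwrite('pics/b5.png',np.hstack([crop(T,235,150,90,100,4.4),crop(S,225,165,90,100,4.4)]))
print(robot.sense()['wrist_force'])
E
```

```text
[-0.69892187 -0.07542973  0.0056625 ]
```

View pics/b5.png

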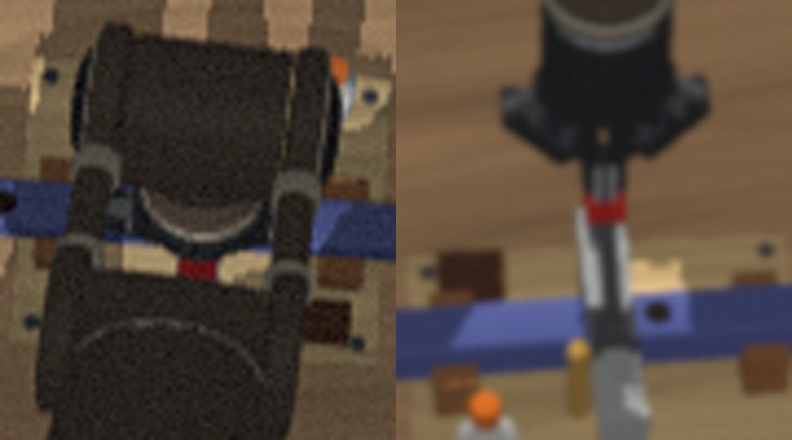

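The lever is moving down: red tip now at (198,268) in the top crop, finger on the handle. I'll continue.

Request:
jog_arm:
  targets:
    - [[-0.003,0,0.005,0,0],[-0.003,0,0.005,0,0],[-0.002,0,0.005,0,0],[-0.002,0,0.005,0,0],[-0.002,0,0.005,0,0],[-0.001,0,0.005,0,0],[0,0,0.003,0,0],[0,0,0,0,0]]

```text
time: 10.7
ee_pos: [0.5096, -0.0385, 0.12]
eef_rot: [-0.0, 0.999, -0.046, -0.001]
wrist_force: [1.1, -0.1, 1.0]
gripper_width: 0.002
grasp_force: 0.7
```

Request:
jog_arm:
  targets:
    - [[0,0,0.002,0,0],[0,0,0.002,0,0],[0,0,0,0,0]]

```text
time: 11.0
ee_pos: [0.5097, -0.0386, 0.1188]
eef_rot: [-0.0, 0.999, -0.046, -0.001]
wrist_force: [-4.6, -0.1, 17.6]
gripper_width: 0.0
grasp_force: 8.5
```

Request:
jog_arm:
  targets:
    - [[0,0,0.002,0,0],[0,0,0.001,0,0],[0,0,0,0,0]]

```text
time: 11.3
ee_pos: [0.5098, -0.0386, 0.1184]
eef_rot: [0.0, 0.999, -0.046, -0.001]
wrist_force: [-9.4, 1.4, 31.9]
gripper_width: 0.001
grasp_force: 15.5
```

Hard stop reached at z≈0.119 as predicted. I'll lift straight up and clear.

Request:
jog_arm:
  targets:
    - [[0,0,-0.01,0,0],[0,0,-0.03,0,0],[0,0,-0.04,0,0],[0,0,-0.04,0,0],[0,-0.04,0,0,0],[0,-0.04,0,0,0],[0,-0.04,0,0,0],[0,-0.04,0,0,0]]

```text
time: 12.1
ee_pos: [0.5231, 0.1217, 0.2323]
eef_rot: [0.0, 0.999, -0.046, -0.002]
wrist_force: [1.6, -0.8, -0.2]
gripper_width: -0.001
grasp_force: 0.0
```

Request:
jog_arm:
  targets:
    - [[0,-0.04,0,0,0],[0,-0.04,0,0,0],[0,0,0,0,0]]

```text
time: 12.4
ee_pos: [0.5307, 0.2043, 0.2322]
eef_rot: [-0.0, 0.999, -0.044, -0.002]
wrist_force: [0.1, -1.2, 0.5]
gripper_width: -0.001
grasp_force: 0.0
```

```bash
python3 - <<'E'
from h import *
T=cam('top');S=cam('scene');p=np.load('p.npy');out=[]
for c,u,v in((T,235,150),(S,225,165)):
    out.append(crop(c,u,v,90,100,4.4))
    print([((proj(c,jw(p,P))[0]-[u,v]+.5)*4.4).round().tolist() for P in (sp(1.571,.154,.118),sp(1.571,-.03,.115),sp(1.571,.02,.118))])
cv2.imwrite('pics/b6.png',np.hstack(out)); s=robot.sense(); print(s['time'],s['ee_pos'])
E
```

```text
[[213.0, 51.0], [196.0, 321.0], [201.0, 246.0]]
[[228.0, 414.0], [201.0, 171.0], [208.0, 231.0]]
12.5 [0.53058848 0.20056503 0.23208897]
```

View pics/b6.png

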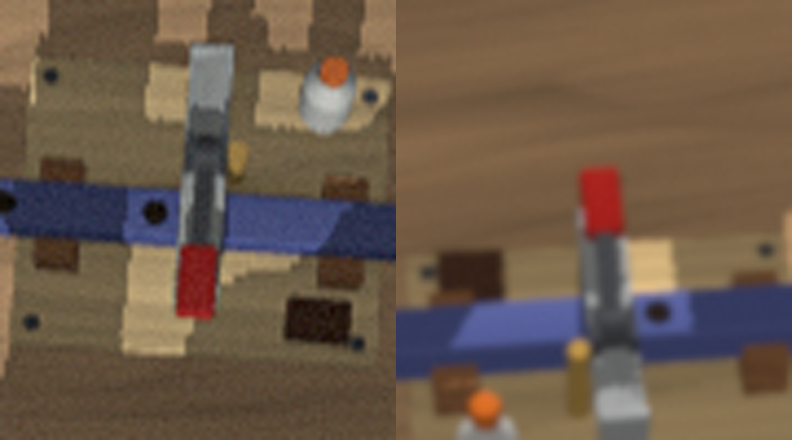

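The handle now spans rows 246 to 319 in the top crop, against 246 to 321 predicted for fully down. The strap is still at the pin, and the bottle, wedge and leg have not moved. Handing in.

```bash
python3 -c "
from workcell import robot
print(robot.finish_job())"
```

```text
the job is handed in; nothing more can be done
None
```

The strap was pushed round to its stop, then the cam lever fully down onto the leg. The last picture shows both in place with the leg, bottle and wedge unmoved. The robot was clear when I handed the job in at about 12.5 s.

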